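# Unload the weld coupon jig and reset the feed selector

## Robot

A 7-joint arm with a two-finger parallel gripper is mounted at the origin on the work surface. World frame = base frame: x ahead of the robot, y to its left, z up, the work surface at z = 0. Lengths are in m, angles in degrees, forces in N, time in s.
With the tool pointing down it reaches from about 0.35 to 0.775 m from the base axis. Payload 3.1 kg.
Tool frame: the origin (TCP) lies on the centre line of the jaws, within the pads' length; the fingertips stand 17 mm ahead of it and the grasp point (between the pads) lies 2 mm behind it (robot.tip_reach is the distance from the TCP to the fingertips, in m); z points along the fingers, y is the line along which they close (so a half turn about z gives the same grasp; the last joint's range is limited). The gripper opens to 85 mm and grips with 20 to 120 N. Pads are 22 mm wide; open, the fingers measure 114 mm over their backs; the gripper's body (76 mm by 85 mm) begins 54 mm behind the grasp point. The pads swing forward as they close: fully open they stand 13 mm farther back than shut.
Start: joints at [67.569, 17.813, 0.802, 86.603, -0.252, 75.585, -1.558], TCP at [0.189, -0.517, 0.248] pointing down, gripper open.
Joint ranges: [-154.91, 154.91], [-16.99, 109.72], [-72.82, 74.43], [7.12, 147.25], [-82.49, 262.49], [11.32, 116.49], [-174.64, 174.64]. Speed limits (degrees/s): [159.86, 159.86, 180, 180, 180, 180, 180].

## Interface

Orientations are given as [roll, pitch, yaw] about the fixed x, y, z axes, in that order (R = Rz(yaw) Ry(pitch) Rx(roll)).
In Python, from station import robot, fingers, vision, workorder, recognise gives the robot as it stands. Calls block until the motion is done:
- robot.move_to(position, orientation): joint-space move of the TCP to a pose.
- robot.line_to(position, orientation=None, velocity=0.15, f_stop=None): straight line of the TCP; orientation=None keeps the orientation; velocity is the mean speed in m/s. With f_stop (N) it stops when the force on the tool has changed by that much, and returns True; else False.
- robot.move_j(angles): joint-space move.
- fingers.gripper_to(opening, force=None): opening from 0.0 (shut) to 1.0 (fully open); force is the grip in N (None keeps the last); returns when the fingers have stopped.
- robot.pause(seconds).
- robot.inverse_kinematics(position, orientation): joint angles nearest the present ones, or None.
- vision.grab_frame(name): name is "scene" or "top"; returns the picture (400x640x3 uint8, red, green, blue); there is no depth.
- vision.calibration(name): a dict with "mtx" (3x3 intrinsics, pixels), "extrinsics" (4x4, takes a point from world to camera coordinates). Camera axes: x right, y up, looking along -z (the intrinsics and any distortion apply to the point x, -y, -z); pixel columns grow to the right and rows downward; lengths in m; the calibration is good to about 2 mm. A picture is of the moment at which its call begins. calibration takes no time and is no camera call.
A pose or a line that the arm cannot do raises robot.PlanningError and nothing moves.
- workorder.close_job(): hands the job in; it is judged then, once.
Trained networks look in the newest picture that a camera, given by its name, has taken for a name from the list of things; names that differ only in an ending like _2 or _b are one class to them, and where a whole thing is asked for, a point or a joint stands for the part that bears it (a point fixed in the world has none). Each returns a list of dicts, best first, with "p" (0 to 1); they miss things now and then, are a little off and sometimes report something else, mostly with a low value. They report only what shows in the picture. A call takes as long as a camera call. They do not tell look-alikes from the thing itself.
- recognise(label, camera): "rect" ([centre column, centre row, width, height] in pixels, round what is visible of it).
Readings, each from a call of its own:
- robot.current_time_s(): time.
- robot.current_joint_positions(): joint angles.
- robot.current_dq(): joint speeds.
- robot.current_joint_torque(): joint torques, N m.
- robot.current_tool_pos(): TCP position.
- robot.current_eef_rot(): TCP orientation.
- robot.current_contact_force(): force on the tool from outside, world axes, zero at the start.
- robot.current_torque(): the same for the moment, N m.
- robot.current_finger_gap(): opening from 0.0 (shut) to 1.0 (fully open).
- robot.current_gripper_force(): force on a finger pad.
Only numpy, scipy, OpenCV 4.12 (cv2) and the standard library are available. Lean on these libraries where they do the work, as an engineer would, in place of code of your own. Each camera call takes 0.05 s, during which the arm holds its last target. There are 200 camera calls.

## Task

Lift the hinged clamp bar of the welding jig fully back, then slide each finished weld coupon out of the jig and lay it in the tray, flat on the tray floor and not on another coupon; swing the clamp bar down again. With the jig empty and closed, turn the blank feed selector counter-clockwise to its end stop and from there clockwise to the third click. Leave the spray can, the spanner and the wire spool where they are.

Things in the scene. Friction and masses are not known exactly. Their poses are not given: they have to be found in the camera images.
- jig: Grey clamp jig, fixed to the bench, base plate 210 x 260 x 10 mm. Origin on the bench surface; x from the open front (robot side) to the rear, y along the clamp bar, z up. Three seats at its y = -72, 0, +72 mm, each with a rail 14 mm wide along x (x -110 to 40 mm), top 40 mm above the bench, that carries a coupon and leaves 9 mm of it free on either side for fingers to straddle.
- clamp_bar (a joint): Hinged steel clamp bar of the jig, angle in rad: -0.02 on coupons, -0.03 in the empty jig (its lower stop), grows as the front is lifted, upper stop 1.65. Light friction; let go below about 1 rad it falls down, past 1.5 it stays back. Beam 20 x 224 x 18 mm along the jig's y; when down its middle is at jig x = 15 mm, resting on the coupons, 60 mm before the hinge line, an arm at each end. About 0.45 kg.
- bar_handle (a point): Middle of the clamp bar's handle: a round black rod, 14 mm diameter, 110 mm long, parallel to the jig's y axis, on two posts 100 mm apart (90 mm clear between them). With the bar down it is 115 mm above the bench at jig x = 5 mm, about 46 mm clear above the bar, and can be pinched from above by fingers that close along the jig's x; being round it turns in the grip as the bar swings.
- jig_hinge (a point): Middle of the hinge line of the clamp bar, fixed: jig x = 75 mm, 58 mm above the bench; the hinge line is parallel to the jig's y axis. With the bar at 0 the handle rod's centre is 70 mm in front (-x) of it and 57 mm above it; it swings up and back on an arc of 90 mm radius. Raised, bar and handle stand at the rear of the jig (jig x 65 to 145 mm) up to 150 mm above the bench: carry things round them.
- tray: Loose open aluminium tray on the bench, 0.9 kg, outside 250 mm (its x) x 166 mm (its y) x 24 mm high, walls and floor 4 mm. Origin at the centre of its underside. It stands to the left or right of the jig, on the other side from the control box. Room for three coupons side by side, each lying along the tray's y, at tray x = -72, 0 and 72 mm or so.
- feeder_box: Yellow remote control box of the wire feeder, 150 x 120 x 70 mm, fixed, its top 73 mm above the bench; origin at the centre of its underside.
- selector (a joint): Black blank rotary selector on top of the control box, vertical axis, in rad: 0 at the counter-clockwise end stop (seen from above), grows clockwise, 3.665 at the clockwise end stop. Spring detents click every 30 degrees (0.524 rad): end stop, then clicks 1 to 7; released between two clicks it snaps to the nearer one. It takes 0.1 to 0.2 N m to turn.
- selector_grip (a point): On the axis of the selector, in its bar grip, 108 mm above the bench; the bar grip is 50 mm long (along the point's x axis, which turns with it), 14 mm thick (y) and 34 mm high, top 118 mm above the bench, on a disc of 25 mm radius and 8 mm height.
- spray_can: Bystander: spray can, 64 mm diameter, 170 mm tall, standing behind the work. Origin at the centre of its foot.
- spanner: Bystander: steel spanner, 200 mm long, lying behind the work.
- wire_spool: Bystander: copper wire spool, 100 mm diameter, 55 mm high, standing behind the work.
- jig_ledge (a point): Front lower edge of the fixed steel ledge over the rear of all seats: jig x = 42 mm, 53 mm above the bench. Ledge: x 42 to 66 mm, top at 61 mm, rear wall at x = 62 mm, side cheeks below it (slots 36 mm wide). The rear 10 to 20 mm of each coupon are under it, so a coupon must be slid along its rail at least 25 mm towards -x before it is lifted. Before the ledge a seat has no sides.
- coupon1: Weld coupon: flat steel bar 120 mm (its x) x 32 mm (y) x 8 mm (z), 0.22 kg, dark weld bead across the middle. Origin at the centre of its underside. Starts on a rail of the jig (seat y = -72 mm), long side along the jig's x, underside 40 mm above the bench, rear end under the ledge. May be absent.
- coupon2: Weld coupon: flat steel bar 120 mm (its x) x 32 mm (y) x 8 mm (z), 0.22 kg, dark weld bead across the middle. Origin at the centre of its underside. Starts on a rail of the jig (seat y = 0 mm), long side along the jig's x, underside 40 mm above the bench, rear end under the ledge. May be absent.
- coupon3: Weld coupon: flat steel bar 120 mm (its x) x 32 mm (y) x 8 mm (z), 0.22 kg, dark weld bead across the middle. Origin at the centre of its underside. Starts on a rail of the jig (seat y = 72 mm), long side along the jig's x, underside 40 mm above the bench, rear end under the ledge. May be absent.
Things that resemble listed ones, but are neither listed nor needed, are in the scene too. Leave any brown look-alike of the coupon1 alone. What is shaped like the feeder_box but turquoise is not meant.

How it is judged:
By the outcome, as a careful person would: the job done as asked, in the order asked, and still so for the second after the job is handed in, with the robot touching nothing.
Of coupon1, coupon2, coupon3 only 2 to 3 are there at a start; the rules pass over those that are not, and their reading is None.
At some moment in a run one of tray may be knocked a few centimetres aside while the robot is not near it.
Once in a run the grip may slacken for a moment while it holds something.
It also fails if it takes over 210 s, if anything falls off the work surface, if the arm or the gripper's body presses on something with over 40 N, if the wrist force passes 120 N, or if a joint passes its speed limit or range.

## Working session

There is one attempt and no reset: what is moved stays moved. The work goes in short steps, each a Python script; the robot and the scene stay as the last script left them, time stands still between calls to the robot, and variables do not carry over. Pictures are saved under pics/ and viewed, at most 14 in all, crops included, and the job is handed in when it is done.

```bash
ls; mkdir -p pics
python3 - <<'E'
from station import robot, fingers, vision, workorder, recognise
import cv2,numpy as np
for c in("scene","top"):
    im=vision.grab_frame(c); cv2.imwrite(f"pics/{c}0.png",im[...,::-1])
    k=vision.calibration(c); print(c,np.round(k["mtx"],1).tolist(),np.round(k["extrinsics"],4).tolist(),[x for x in k if x not in("mtx","extrinsics")])
    for l in["jig","clamp_bar","tray","feeder_box","selector","coupon1","spray_can","spanner","wire_spool"]:
        print(l,[(round(d["p"],2),np.round(d["rect"]).astype(int).tolist()) for d in recognise(l,c)])
print(robot.current_eef_rot(),robot.current_time_s())
E
```

```text
pics
scene [[470.2, 0.0, 317.3], [0.0, 470.2, 206.0], [0.0, 0.0, 1.0]] [[-0.3775, 0.926, 0.0041, 0.1598], [-0.7406, -0.3046, 0.5989, 0.3524], [0.5558, 0.2231, 0.8008, -1.6414], [0.0, 0.0, 0.0, 1.0]] []
jig [(0.87, [292, 220, 104, 84]), (0.35, [202, 176, 88, 76])]
clamp_bar [(0.59, [288, 218, 92, 59])]
tray [(0.82, [203, 177, 88, 79])]
feeder_box [(0.84, [425, 246, 58, 70]), (0.73, [440, 330, 60, 79])]
selector [(0.67, [429, 233, 18, 24]), (0.57, [444, 317, 20, 26])]
coupon1 [(0.71, [271, 202, 26, 29]), (0.6, [287, 149, 24, 29]), (0.44, [294, 209, 13, 25])]
spray_can [(0.78, [340, 292, 29, 59]), (0.31, [295, 220, 112, 88])]
spanner []
wire_spool [(0.93, [203, 253, 44, 40])]
top [[480.1, 0.0, 323.0], [0.0, 480.1, 195.1], [0.0, 0.0, 1.0]] [[0.0073, -0.9999, 0.0098, 0.0217], [0.9929, 0.0084, 0.1185, -0.5504], [-0.1186, 0.0089, 0.9929, -1.4162], [0.0, 0.0, 0.0, 1.0]] []
jig [(0.62, [338, 200, 90, 75])]
clamp_bar [(0.55, [341, 182, 83, 29])]
tray [(0.57, [446, 215, 57, 82])]
feeder_box [(0.88, [218, 204, 46, 56]), (0.78, [189, 140, 51, 59])]
selector [(0.71, [331, 133, 31, 59]), (0.7, [214, 210, 17, 19]), (0.53, [187, 136, 20, 23])]
coupon1 [(0.79, [389, 278, 31, 33]), (0.75, [364, 199, 16, 37]), (0.57, [340, 203, 14, 36]), (0.4, [342, 201, 90, 68])]
spray_can [(0.75, [268, 127, 25, 32]), (0.6, [340, 202, 12, 38]), (0.52, [338, 200, 88, 74]), (0.43, [392, 132, 35, 37])]
spanner [(0.84, [329, 132, 35, 56])]
wire_spool [(0.85, [395, 133, 33, 37]), (0.58, [339, 199, 91, 73])]
[1.79997555e+02 1.15133542e-03 2.00454502e+01] 1.0
```

Run:
```python
import cv2
t=cv2.imread("pics/top0.png");s=cv2.imread("pics/scene0.png")
cv2.imwrite("pics/topc.png",cv2.resize(t[90:310,150:490],(800,518),interpolation=cv2.INTER_CUBIC))
cv2.imwrite("pics/scenec.png",cv2.resize(s[110:380,140:500],(800,600),interpolation=cv2.INTER_CUBIC))
```

```text
(no output)
```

View pics/topc.png

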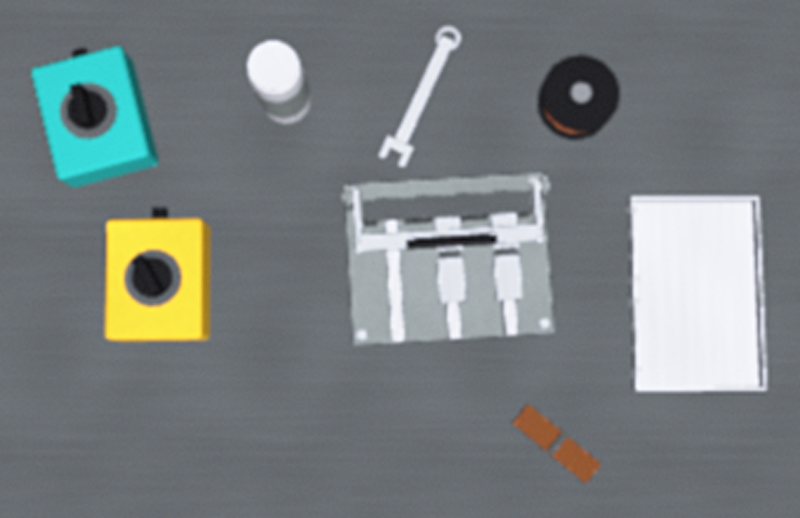

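View pics/scenec.png

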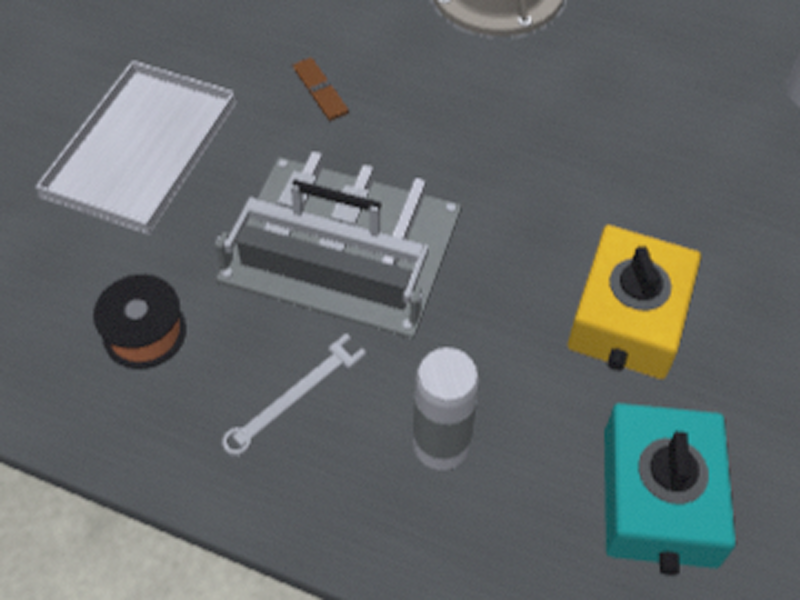

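Top view (crop pixels): jig at about (450,260). Silver coupons are on the middle (451,275) and right (508,275) rails, and the left rail (395,280) is empty. The tray is on the right at (698,293). The candidates that could be confused are:
- **Coupons:** the silver ones above, against the brown look-alike at (556,443), which I leave alone.
- **Control box:** yellow (157,280), against turquoise (95,115), which is not meant.

I choose silver and yellow. Next is a close crop of each to measure.

Run:
```python
import cv2
t=cv2.imread("pics/top0.png");s=cv2.imread("pics/scene0.png")
cv2.imwrite("pics/topj.png",cv2.resize(t[158:246,284:394],None,fx=7,fy=6.8,interpolation=cv2.INTER_CUBIC))
cv2.imwrite("pics/scenej.png",cv2.resize(s[172:267,232:354],None,fx=6.3,fy=6.3,interpolation=cv2.INTER_CUBIC))
```

```text
(no output)
```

View pics/topj.png

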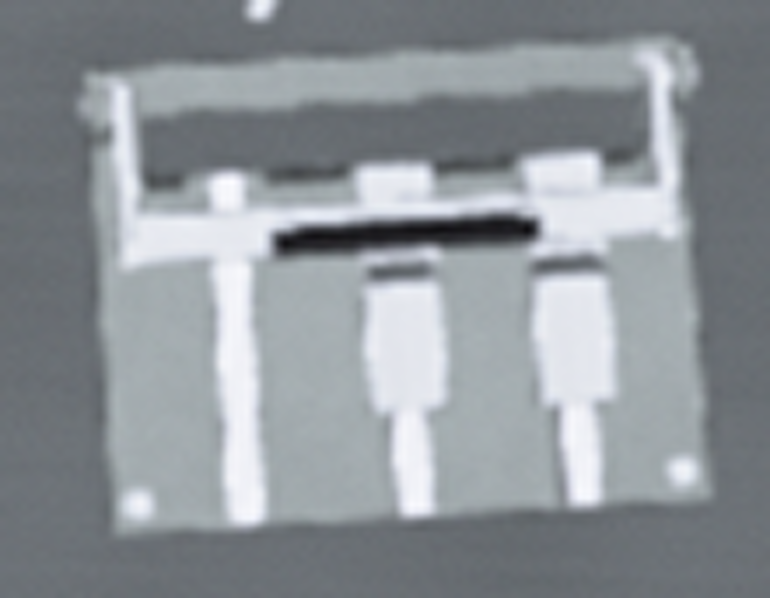

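View pics/scenej.png

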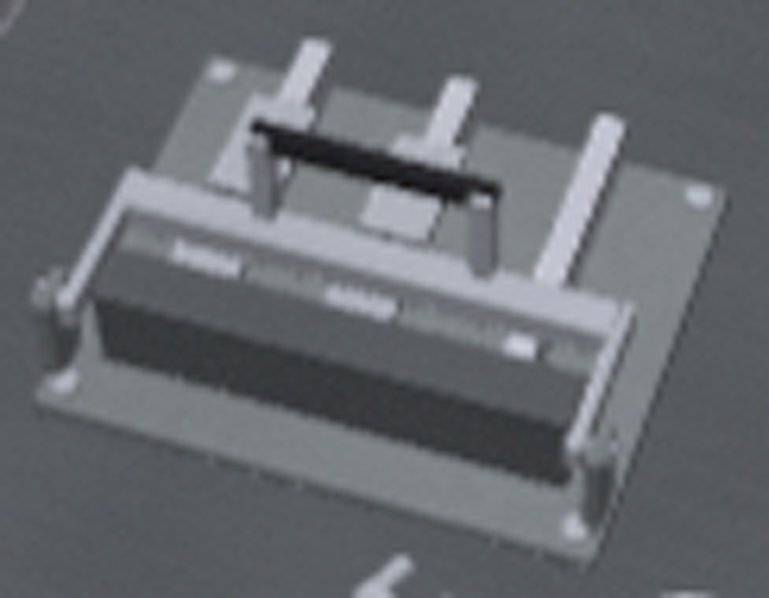

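The crops confirm the choice: silver coupons on the middle and -y seats, the +y seat empty, and the handle rod running from (273,242) to (538,228) in the top crop. Next I fit poses from both views.

```bash
cat > h.py <<'E'
from station import robot, fingers, vision, workorder, recognise
import numpy as np, cv2
from scipy.optimize import least_squares
K={c:vision.calibration(c) for c in("scene","top")}
def proj(c,P):
    P=np.atleast_2d(P); E=K[c]["extrinsics"]; q=P@E[:3,:3].T+E[:3,3]
    q=q*[1,-1,-1]; u=q@np.array(K[c]["mtx"]).T; return u[:,:2]/u[:,2:]
def ray(c,uv):
    E=K[c]["extrinsics"]; d=np.linalg.inv(K[c]["mtx"])@[*uv,1]; d=E[:3,:3].T@(d*[1,-1,-1]); return -E[:3,:3].T@E[:3,3],d
def on_z(c,uv,z):
    o,d=ray(c,uv); return o+d*(z-o[2])/d[2]
def tri(obs):
    return least_squares(lambda p:np.concatenate([(proj(c,p)[0]-uv) for c,uv in obs]),[.5,0,.05]).x
def Rz(a): return np.array([[np.cos(a),-np.sin(a),0],[np.sin(a),np.cos(a),0],[0,0,1]])
E
cat > m.py <<'E'
from h import *
T=lambda u,v:((u+.5)/7-.5+284,(v+.5)/6.8-.5+158); S=lambda u,v:((u+.5)/6.3-.5+232,(v+.5)/6.3-.5+172)
obs=[("top",(-.105,.13,.01),T(115,533)),("top",(-.105,-.13,.01),T(710,497)),
("top",(.005,.055,.115),T(273,242)),("top",(.005,-.055,.115),T(538,228)),
("top",(-.11,.072,.04),T(246,523)),("top",(-.11,0,.04),T(418,515)),("top",(-.11,-.072,.04),T(586,505)),
("scene",(-.105,-.13,.01),S(213,55)),("scene",(-.105,.13,.01),S(727,192)),("scene",(.105,.13,.01),S(592,567)),("scene",(.105,-.13,.01),S(38,398)),
("scene",(.005,-.055,.115),S(252,128)),("scene",(.005,.055,.115),S(497,190)),
("scene",(-.11,.072,.04),S(611,117)),("scene",(-.11,0,.04),S(462,79)),("scene",(-.11,-.072,.04),S(317,41))]
f=lambda p:np.concatenate([proj(c,Rz(p[3])@np.array(P)+p[:3])[0]-uv for c,P,uv in obs])
r=least_squares(f,[.55,0,0,0],loss="soft_l1"); print("jig",np.round(r.x,4)); print(np.round(f(r.x).reshape(-1,2),1).tolist())
Jp=r.x
print("handle tri",[tri([("top",T(*a)),("scene",S(*b))]).round(4).tolist() for a,b in(((273,242),(497,190)),((538,228),(252,128)))])
for n,a in(("mid",[(371,412),(446,407)]),("right",[(541,404),(617,400)])):
    w=np.mean([on_z("top",T(*q),.048) for q in a],0); print(n,"front edge in jig",(Rz(Jp[3]).T@(w-[*Jp[:2],0])).round(4))
print("coupon mid front tri",tri([("top",T(446,407)),("scene",S(400,135))]).round(4))
# tray rim
tc=[on_z("top",((u+.5)/2.353-.5+150,(v+.5)/2.353-.5+90),.024) for u,v in((630,196),(760,196),(767,390),(636,391))]
print("tray",np.round(tc,3).tolist(),np.mean(tc,0).round(4))
for c in("top","scene"):
    im=cv2.imread(f"pics/{c}0.png"); hsv=cv2.cvtColor(im,cv2.COLOR_BGR2HSV)
    m=cv2.inRange(hsv,(20,120,90),(35,255,255)); cs,hi=cv2.findContours(m,cv2.RETR_CCOMP,cv2.CHAIN_APPROX_NONE)
    big=max(range(len(cs)),key=lambda i:cv2.contourArea(cs[i])); print(c,"box",cv2.boundingRect(cs[big]),cv2.minAreaRect(cs[big]))
    for i in range(len(cs)):
        if hi[0][i][3]==big and cv2.contourArea(cs[i])>50:
            e=cv2.fitEllipse(cs[i]); print(" hole",np.round(e[0],2),np.round(e[1],1), on_z(c,e[0],.073).round(4))
print("tip",robot.tip_reach)
E
python3 m.py
python3 - <<'E'
import cv2,numpy as np
t=cv2.imread("pics/top0.png");s=cv2.imread("pics/scene0.png")
a=cv2.resize(t[172:240,190:244],(396,500),interpolation=cv2.INTER_CUBIC);b=cv2.resize(s[205:290,392:459],(394,500),interpolation=cv2.INTER_CUBIC)
cv2.imwrite("pics/box.png",np.hstack([a,b]))
E
```

```text
jig [ 0.5435 -0.0262  0.0007  0.0707]
[[-0.5, -0.7], [-0.1, -0.8], [-0.4, 0.4], [0.3, 0.1], [-0.0, 0.9], [-0.4, 0.5], [-0.3, 0.5], [-1.2, 0.2], [-0.0, 0.0], [-0.3, 0.0], [-1.9, 1.2], [-0.2, 0.2], [-0.2, 0.6], [0.2, -0.7], [0.3, -0.7], [0.3, -0.6]]
handle tri [[0.5451, 0.0288, 0.1191], [0.5526, -0.0799, 0.1172]]
mid front edge in jig [-0.0626 -0.      0.048 ]
right front edge in jig [-0.0639 -0.0726  0.048 ]
coupon mid front tri [ 0.4821 -0.0459  0.0465]
tray [[0.622, -0.263, 0.024], [0.623, -0.432, 0.024], [0.373, -0.434, 0.024], [0.37, -0.266, 0.024]] [ 0.4971 -0.3486  0.024 ]
top box (0, 221, 53, 138) ((26.0, 289.5), (137.0, 52.0), 90.0)
scene box (396, 211, 59, 69) ((425.9202575683594, 245.17919921875), (48.38263702392578, 59.557857513427734), 17.650123596191406)
 hole [427.85 236.47] [26. 29.] [0.5012 0.3432 0.073 ]
tip 0.017
```

View pics/box.png

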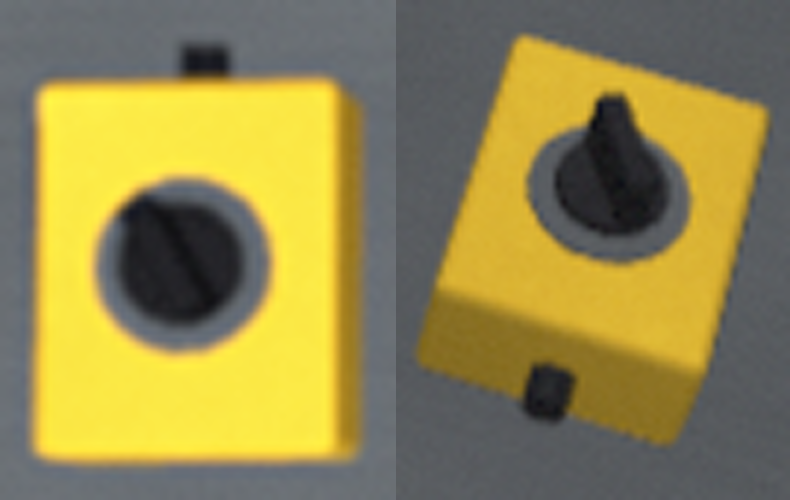

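The jig fit is good: yaw 4.05°, and the triangulated handle height of 118 mm matches the text. The box is yellow and fixed, with its grip bar at a yaw of about 35°. Now I lift the bar.

```bash
cat >> h.py <<'E'
JP=np.array([.5435,-.0262,0]); JY=4.05
def jw(x,y,z): return Rz(np.radians(JY))@np.array([x,y,z])+JP
def best(pos,yaw):
    "yaw or yaw+180, whichever keeps joint 7 nearer mid range"
    c=[]
    for y in(yaw,yaw+180):
        y=(y+180)%360-180; q=robot.inverse_kinematics(list(pos),[180,0,y])
        if q is not None: c.append((abs(q[6]),y))
    return min(c)[1]
def hand(t,d=0):  # handle TCP position at bar angle t (rad)
    a=np.arctan2(57,70)+t; return jw(.075-.0903*np.cos(a),0,.058+.0903*np.sin(a)+d)
def arc(ts,yaw,v=.12):
    for t in ts:
        robot.line_to(list(hand(t,-.001)),[180,0,yaw],v)
    print("end",t,robot.current_contact_force().round(1),robot.current_finger_gap())
E
python3 - <<'E'
from h import *
p=hand(-.02,-.001); y=best(p,JY+90); print(p,y,robot.inverse_kinematics(list(p),[180,0,y]))
fingers.gripper_to(.6,40)
robot.move_to([p[0],p[1],.22],[180,0,y])
print(robot.line_to(list(p),None,.12,f_stop=15),robot.current_tool_pos())
fingers.gripper_to(0,50); print("gap",robot.current_finger_gap(),robot.current_gripper_force(),robot.current_contact_force())
arc(np.linspace(.1,1.6,10),y)
print(robot.current_tool_pos(),robot.current_time_s())
im=vision.grab_frame("scene"); cv2.imwrite("pics/lift.png",cv2.resize(im[130:300,180:430,::-1],(700,476)))
E
```

```text
[ 0.54734225 -0.02592795  0.11260605] 94.05000000000001 [ 28.93872798  29.24853908 -38.57373464  96.77455607  20.35048857
  61.1677741  -11.98511487]
False [ 0.54811099 -0.0257869   0.11344883]
gap 0.14315747798521167 48.6884343624115 [4.11036407 0.178803   1.18924771]
end 1.6 [ 2.5 -0.   3.6] 0.14499375093074288
[ 0.67846379 -0.01683994  0.1264665 ] 7.8083
```

View pics/lift.png

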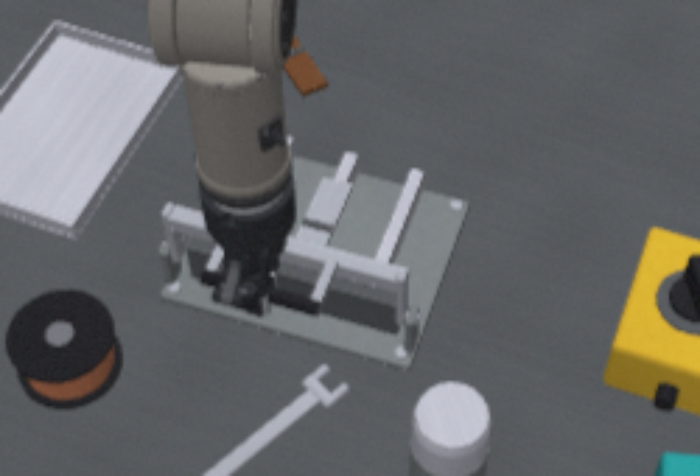

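The bar is held back: in the picture the beam is upright at about (285,255), and both coupons are exposed. I release it and move the first coupon (middle seat), re-detecting the tray first.

```bash
cat >> h.py <<'E'
def tray(im):
    "centre (world xy at rim height) and yaw(deg) of the tray in a top picture (RGB)"
    g=cv2.inRange(im,(195,195,195),(255,255,255)); g[:, :405]=0; g[:165]=0
    g=cv2.morphologyEx(g,cv2.MORPH_CLOSE,np.ones((5,5)))
    c=max(cv2.findContours(g,cv2.RETR_EXTERNAL,cv2.CHAIN_APPROX_NONE)[0],key=cv2.contourArea)
    b=[on_z("top",p,.014)[:2] for p in cv2.boxPoints(cv2.minAreaRect(c))]
    s=max(((b[i+1]-b[i]) for i in range(3)),key=np.linalg.norm); s=s*np.sign(s[0])
    return np.mean(b,0),np.degrees(np.arctan2(s[1],s[0])),np.linalg.norm(s)
def grab(sy,gx=-.006):
    "grip the coupon of seat sy, slide it out and lift it"
    p=jw(gx,sy,.051); y=best(p,JY)
    fingers.gripper_to(.6,40); robot.move_to([p[0],p[1],.2],[180,0,y]); 
    print("touch",robot.line_to(list(p),None,.12,f_stop=12),robot.current_tool_pos().round(4))
    fingers.gripper_to(0,80); print("gap",robot.current_finger_gap(),robot.current_contact_force().round(1))
    q=jw(gx-.055,sy,.051); robot.line_to(list(q),None,.1)
    print("slid",robot.current_finger_gap(),robot.current_contact_force().round(1))
    q[2]=.2; robot.line_to(list(q),None,.15); print("up",robot.current_finger_gap(),robot.current_contact_force().round(1))
E
python3 - <<'E'
from h import *
print("ref",tray(cv2.imread("pics/top0.png")[...,::-1]))
y=94.05
arc([1.64],y); fingers.gripper_to(.5)
p=robot.current_tool_pos(); robot.line_to([p[0],p[1],.25])
grab(0)
im=vision.grab_frame("top"); cv2.imwrite("pics/t1.png",im[...,::-1]); print(tray(im))
s=vision.grab_frame("scene"); cv2.imwrite("pics/t1c.png",np.vstack([cv2.resize(im[100:300,240:500,::-1],(390,300)),cv2.resize(s[130:330,150:410,::-1],(390,300))]))
print(robot.current_time_s())
E
```

```text
ref (array([ 0.49895034, -0.35159688]), np.float64(-0.29662155680541513), np.float64(0.2550483597418974))
end 1.64 [ 3.6 -0.9  4.7] 0.14289402403517956
touch False [ 0.5382 -0.0265  0.0518]
gap 0.34312768596285675 [-1.3 -0.6  5.6]
slid 0.3466545844444221 [-0.9 -0.6  8.8]
up 0.34802272720796834 [ 0.1 -0.1 -1.6]
(array([ 0.49895158, -0.35163511]), np.float64(-0.29662199023183267), np.float64(0.25504835992767744))
14.7
```

View pics/t1c.png

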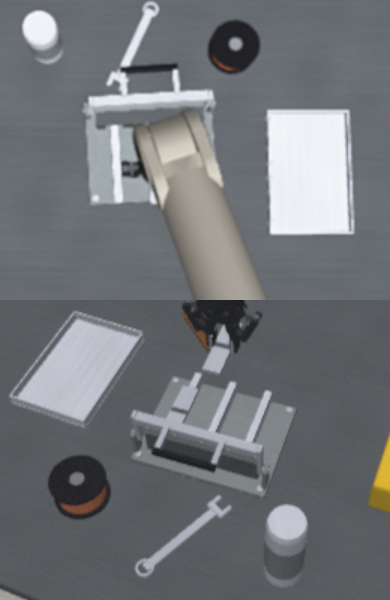

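The bar stays back at about (150,98) in the top half. The first coupon is gripped square at about (218,355) in the lower half, and the tray hasn't moved. I place the coupon at tray x = +55 mm, then fetch the second one.

```bash
cat >> h.py <<'E'
def place(tx,im=None):
    c,a,l=tray(vision.grab_frame("top") if im is None else im); c=c-[.002,-.003]; print("tray",c.round(4),round(a,2),round(l,3))
    r=np.radians(a); p=c+tx*np.array([np.cos(r),np.sin(r)]); y=best([*p,.1],a+90)
    robot.move_to([*p,.15],[180,0,y]); print("held",robot.current_finger_gap())
    robot.line_to([*p,.035],None,.12)
    print("floor",robot.line_to([*p,.013],None,.03,f_stop=8),robot.current_tool_pos().round(4),robot.current_contact_force().round(1))
    fingers.gripper_to(.6); robot.line_to([*p,.2],None,.15)
E
python3 - <<'E'
from h import *
place(.055)
grab(-.072)
im=vision.grab_frame("top"); cv2.imwrite("pics/t2.png",cv2.resize(im[130:290,290:500,::-1],(630,480))); print(tray(im))
print(robot.current_time_s())
E
```

```text
tray [ 0.497  -0.3486] -0.3 0.255
held 0.3468388547942478
floor True [ 0.552 -0.349  0.021] [-0.8  0.6  5.2]
touch False [ 0.5434 -0.0984  0.0518]
gap 0.3494315777778167 [-1.3 -0.5  5.8]
slid 0.35040144623079356 [-0.9 -0.6  8.7]
up 0.34799470390211223 [-0.   0.4 -2.2]
(array([ 0.49888176, -0.34844797]), np.float64(-1.7408065485279518), np.float64(0.25107989495126765))
24.1667
```

View pics/t2.png

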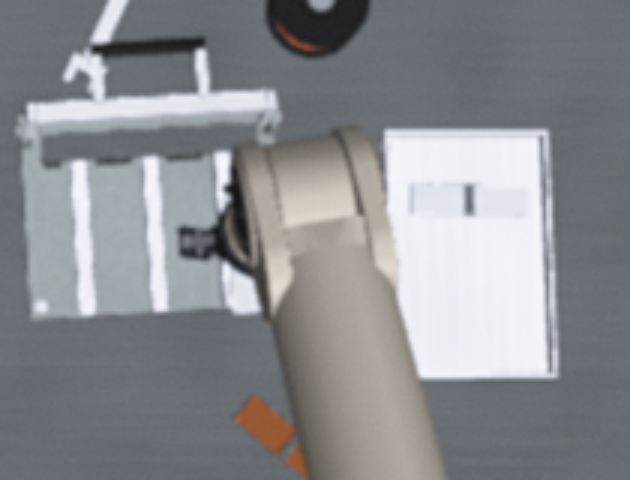

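The first coupon lies flat at (467,200), along tray y. The arm slightly hides the tray's left edge, but the shift is only 3 mm. Next I place the second coupon and look with the arm clear.

Run:
```python
from h import *
place(-.055)
robot.move_to([.45,.05,.28],[180,0,JY])
t=vision.grab_frame("top"); s=vision.grab_frame("scene"); print(tray(t))
cv2.imwrite("pics/t3.png",np.vstack([cv2.resize(t[130:290,290:500,::-1],(390,297)),cv2.resize(s[130:290,150:360,::-1],(390,297))]))
print(robot.current_time_s())
```

```text
tray [ 0.4969 -0.3454] -1.74 0.251
held 0.34753609676456126
floor True [ 0.442  -0.3439  0.0209] [-1.3  0.1  4.4]
(array([ 0.51431922, -0.35812403]), np.float64(-0.2508440784167632), np.float64(0.2558991017986315))
30.5083
```

View pics/t3.png

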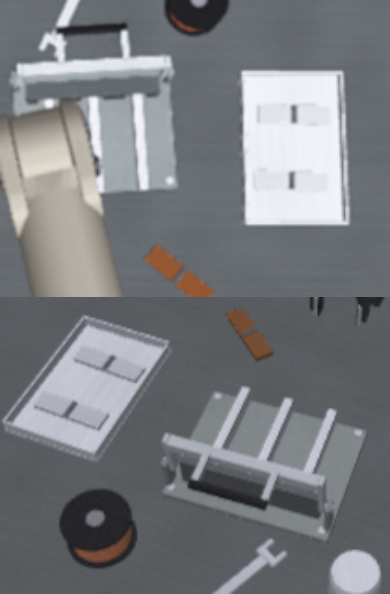

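Both coupons lie flat and apart, at (293,113) and (290,180). The tray was knocked about 15 mm, which does no harm. The jig is empty. Now I swing the bar down.

Run:
```python
from h import *
p=hand(1.645,-.001); y=best(p,JY+90); print(y)
fingers.gripper_to(.5,50); robot.move_to([p[0],p[1],.25],[180,0,y])
print(robot.line_to(list(p),None,.12,f_stop=12),robot.current_tool_pos(),p)
fingers.gripper_to(0,50); print(robot.current_finger_gap(),robot.current_contact_force())
arc(np.linspace(1.55,-.03,11),y)
fingers.gripper_to(.5); q=robot.current_tool_pos(); robot.line_to([q[0],q[1],.25])
robot.move_to([.4,.2,.25],[180,0,0])
print(on_z("top",(214.6,207.5),.073),on_z("scene",(427.85,236.47),.073))
for yaw in range(-180,180,30):
    k=robot.inverse_kinematics([.4985,.341,.106],[180,0,yaw]); print(yaw,None if k is None else np.round(k).tolist())
t=vision.grab_frame("top"); s=vision.grab_frame("scene")
cv2.imwrite("pics/t4.png",np.vstack([cv2.resize(t[130:290,290:500,::-1],(390,297)),cv2.resize(s[150:310,220:430,::-1],(390,297))]))
print(robot.current_time_s())
```

```text
94.05000000000001
False [ 0.68092213 -0.01627152  0.1237729 ] [ 0.68020976 -0.01652043  0.12260212]
0.14459092788660785 [2.44062239 1.07962714 2.63143365]
end -0.03 [1.6 1.  3.7] 0.13965570689707807
[0.50636332 0.34224752 0.073     ] [0.50119871 0.34316882 0.073     ]
-180 [5.0, 52.0, -72.0, 87.0, 50.0, 78.0, 18.0]
-150 [1.0, 45.0, -62.0, 87.0, 41.0, 72.0, 54.0]
-120 [1.0, 45.0, -62.0, 87.0, 41.0, 72.0, 84.0]
-90 [1.0, 45.0, -62.0, 87.0, 41.0, 72.0, 114.0]
-60 [-58.0, 33.0, 32.0, 90.0, -19.0, 63.0, -171.0]
-30 [-11.0, 36.0, -38.0, 88.0, 24.0, 65.0, -174.0]
0 [-4.0, 40.0, -50.0, 88.0, 32.0, 68.0, -150.0]
30 [-2.0, 41.0, -53.0, 87.0, 35.0, 69.0, -122.0]
60 [-1.0, 43.0, -56.0, 87.0, 37.0, 70.0, -93.0]
90 [0.0, 44.0, -59.0, 87.0, 39.0, 71.0, -65.0]
120 [2.0, 47.0, -64.0, 87.0, 43.0, 73.0, -37.0]
150 [4.0, 49.0, -68.0, 87.0, 46.0, 75.0, -10.0]
39.875
```

View pics/t4.png

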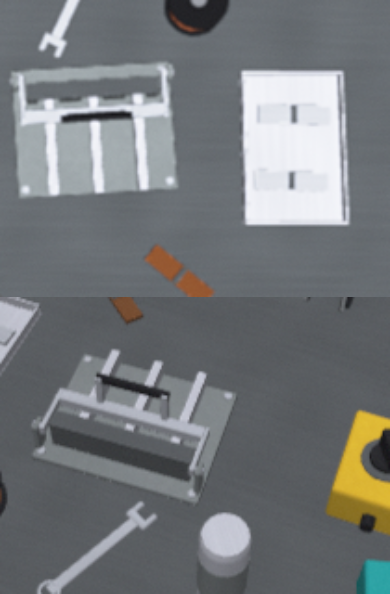

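The bar is down at (95,117) with the jig empty, and the spanner, spool and can are undisturbed. Now the selector: I grip the bar at yaw ≈35°, and turn counter-clockwise while watching the moment.

Run:
```python
from h import *
c=[.5045,.3425]; y=35
fingers.gripper_to(.6,60); robot.move_to([*c,.2],[180,0,y])
q=robot.current_joint_positions(); print(np.round(q).tolist())
print(robot.line_to([*c,.106],None,.1,f_stop=10),robot.current_tool_pos(),robot.current_torque().round(2))
fingers.gripper_to(0,60); print(robot.current_finger_gap(),robot.current_contact_force().round(1),robot.current_torque().round(3),robot.current_eef_rot().round(1))
t0=robot.current_joint_torque()[6]
for i in range(8):
    y+=6; robot.line_to([*c,.106],[180,0,y],.05); robot.pause(.15)
    print(y,robot.current_eef_rot().round(1)[2],robot.current_torque().round(3),robot.current_contact_force().round(1),round(robot.current_joint_torque()[6]-t0,3),round(robot.current_finger_gap(),3))
    if abs(robot.current_joint_torque()[6]-t0)>.4: break
print(robot.current_time_s())
```

```text
[-2.0, 37.0, -57.0, 80.0, 31.0, 79.0, -113.0]
False [0.50483151 0.3430597  0.1068448 ] [-0.01  0.   -0.04]
0.15369574727558324 [-0.4 -1.3  2.1] [-0.037 -0.101 -0.136] [ 1.8e+02 -1.0e-01  3.5e+01]
41 40.9 [-0.134 -0.233 -0.023] [ 1.4 -1.   5.1] -0.088 0.152
47 46.9 [-0.206 -0.196 -0.022] [ 0.9 -0.8  6.1] -0.168 0.15
53 53.0 [-0.155 -0.244  0.076] [ 1.3 -0.8  4.5] -0.234 0.152
59 59.0 [-0.21  -0.331  0.198] [ 0.7 -1.3  5.9] -0.303 0.156
65 64.9 [-0.155 -0.141 -0.105] [ 1.4 -0.3  5.9] -0.042 0.153
71 70.9 [-0.098 -0.198 -0.079] [ 0.5 -0.8  4.8] -0.104 0.152
77 76.9 [-0.172 -0.251  0.017] [ 2.2 -1.   5.6] -0.168 0.154
83 83.0 [-0.202 -0.246  0.105] [-0.5 -1.2  6.7] -0.234 0.151
45.6667
```

Clicks are visible about every 30°, with peaks near 0.3 N m. I continue until the end stop, where the moment rises well above that.

Run:
```python
from h import *
c=[.5045,.3425]; y=83; t0=None
while y<83+190:
    y+=5; robot.line_to([*c,.106],[180,0,(y+180)%360-180],.06); robot.pause(.1)
    m=robot.current_torque()[2]; print(y,robot.current_eef_rot().round(1)[2],round(m,3),robot.current_contact_force().round(1),round(robot.current_joint_torque()[6],3),round(robot.current_finger_gap(),3))
    if m>.42: break
print(robot.current_time_s(),robot.current_joint_positions().round())
```

```text
88 88.0 0.128 [ 1.3 -1.7  5.4] -0.156 0.157
93 92.9 -0.061 [ 1.4 -0.6  6.1] 0.061 0.154
98 97.9 -0.047 [ 1.1 -0.6  5.5] 0.062 0.151
103 102.9 -0.022 [ 0.7 -1.3  5.6] 0.01 0.153
108 107.9 0.038 [ 0.8 -0.9  5.6] -0.044 0.153
113 112.9 0.13 [ 1.3 -0.7  5.1] -0.099 0.153
118 118.0 0.157 [ 0.2 -0.3  5.7] -0.156 0.156
123 122.9 -0.069 [ 1.2 -1.   5. ] 0.059 0.155
128 127.9 -0.041 [ 0.3 -1.7  5. ] 0.062 0.154
133 132.9 -0.033 [ 1.1 -1.4  4.9] 0.01 0.153
138 137.9 0.037 [ 1.  -0.7  5. ] -0.044 0.151
143 142.9 0.066 [ 0.7 -1.1  5.7] -0.099 0.152
148 148.0 0.177 [ 1.9 -0.6  6. ] -0.156 0.152
153 152.9 -0.046 [ 0.  -0.8  5.4] 0.06 0.154
158 157.9 -0.058 [ 1.  -1.2  5.8] 0.062 0.154
163 162.9 0.004 [0.3 0.1 5.9] 0.01 0.152
168 167.9 0.057 [ 0.6 -1.7  5.4] -0.044 0.151
173 172.9 0.125 [ 0.6 -1.1  5.4] -0.099 0.154
178 178.0 0.167 [ 0.7 -1.   5.9] -0.156 0.144
183 -177.2 -0.771 [ 0.5 -1.   6.5] 0.684 0.155
188 -172.7 -2.771 [-1.2 -0.6  7.2] 2.797 0.15
193 -168.2 -4.969 [-2.9  0.5  6.3] 4.967 0.154
198 -163.7 -7.014 [-5.2  2.1  6.9] 7.024 0.154
203 -158.7 -5.491 [ -0.5 -18.6  35.5] 5.532 0.158
208 -153.3 -0.433 [ 43.4  -9.1 -14.4] 0.155 0.134
213 -148.0 -0.544 [25.7  4.5 -6.9] 0.174 0.001
218 -143.1 -0.273 [ 39.6  16.2 -11.3] 0.303 0.002
223 -138.1 -0.122 [25.1  0.1 -1.9] 0.236 0.0
228 -133.1 -0.155 [26.4 -1.7 -0.2] 0.141 -0.003
233 -128.1 -0.174 [ 36.5   6.7 -12.4] 0.135 0.0
238 -123.1 -0.029 [30.9  5.3 -4.6] 0.14 -0.001
243 -118.1 -0.027 [31.7 -1.8 -0.8] 0.078 0.001
248 -113.2 -0.018 [ 25.5 -14.9  -2.8] 0.107 -0.001
253 -108.2 -0.052 [ 12.7 -16.1  -3.5] 0.015 0.001
258 -103.2 -0.009 [ 29.1 -11.   -7. ] 0.059 -0.001
263 -98.2 -0.002 [ 25.4 -10.9  -5.9] 0.037 0.003
268 -93.2 0.102 [ 21.2 -13.9  -3. ] 0.013 0.001
273 -87.9 0.238 [ 13.5 -21.5  -2.1] -0.131 -0.002
58.9667 [  5.  52. -71.  86.  51.  79. 112.]
```

I had the sign of the stop moment wrong. The end stop is at yaw ≈181°, and the fingers were twisted off the bar after it. I back straight up and look at what happened.

Run:
```python
from h import *
print(robot.current_tool_pos())
p=robot.current_tool_pos(); robot.line_to([p[0],p[1],.22],None,.08); fingers.gripper_to(.6,60)
robot.move_to([.40,.1,.28],[180,0,180]); print(robot.current_contact_force().round(1))
t=vision.grab_frame("top"); s=vision.grab_frame("scene")
cv2.imwrite("pics/b2.png",np.hstack([cv2.resize(t[165:245,175:255,::-1],(400,400),interpolation=cv2.INTER_CUBIC),cv2.resize(s[205:290,385:470,::-1],(400,400),interpolation=cv2.INTER_CUBIC)]))
cv2.imwrite("pics/t5.png",t[...,::-1])
```

```text
[0.51442243 0.32607014 0.10191108]
[-0.1  0.5  0. ]
```

View pics/b2.png

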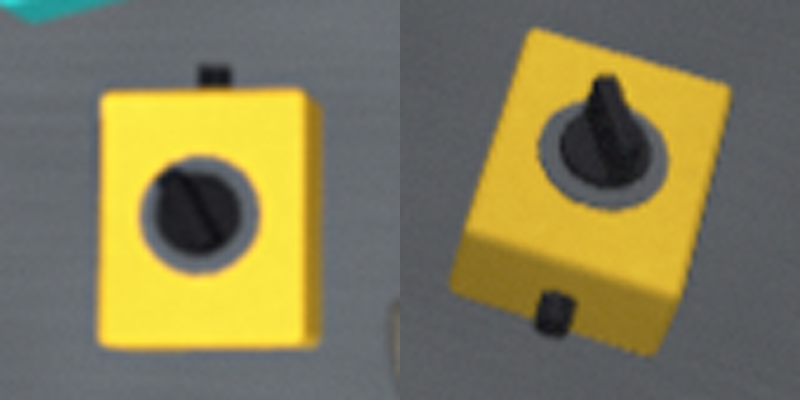

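The bar grip is back near yaw 33° in the left half, (168,175) to (220,245), dragged there as the fingers slipped off. I regrip and repeat with a correct, symmetric moment limit and fine steps near the stop, then turn 90° clockwise.

Run:
```python
from h import *
c=[.5045,.3425]; y=33
fingers.gripper_to(.6,60); robot.move_to([*c,.2],[180,0,y]); print(robot.current_joint_positions().round().tolist())
print(robot.line_to([*c,.106],None,.1,f_stop=10))
fingers.gripper_to(0,60); print("gap",robot.current_finger_gap(),robot.current_torque().round(3))
def turn(y): 
    robot.line_to([*c,.106],[180,0,(y+180)%360-180],.06); robot.pause(.1); return robot.current_torque()[2]
stop=None; log=[]
while y<215:
    y+=2 if y>165 else 5; m=turn(y); log.append((y,round(m,2)))
    if m<-.4 or robot.current_finger_gap()<.12: stop=y; break
print(log,stop,robot.current_finger_gap(),robot.current_eef_rot()[2])
if stop and 176<stop<190:
    log=[]
    for k in range(176,90,-5): m=turn(k); log.append((k,round(m,2)))
    log.append((91,round(turn(91),2))); print(log,robot.current_finger_gap())
print(robot.current_time_s())
```

```text
[-14.0, 30.0, -34.0, 80.0, 17.0, 75.0, -106.0]
False
gap 0.15033347808299555 [ 0.684 -1.506 -0.131]
[(38, np.float64(1.54)), (43, np.float64(1.67)), (48, np.float64(1.54)), (53, np.float64(1.73)), (58, np.float64(0.26)), (63, np.float64(-1.24))] 63 0.14393659405654993 62.8267652860959
68.8417
```

Run:
```python
from h import *
R=lambda:print(robot.current_tool_pos().round(4),robot.current_eef_rot().round(2),"F",robot.current_contact_force().round(1),"M",robot.current_torque().round(2),"gap",round(robot.current_finger_gap(),3),robot.current_gripper_force())
R(); t=vision.grab_frame("top"); s=vision.grab_frame("scene")
cv2.imwrite("pics/b3.png",np.hstack([cv2.resize(t[165:245,175:255,::-1],(400,400),interpolation=cv2.INTER_CUBIC),cv2.resize(s[190:275,385:470,::-1],(400,400),interpolation=cv2.INTER_CUBIC)]))
fingers.gripper_to(.6); robot.pause(.3); R()
p=robot.current_tool_pos(); robot.line_to([p[0],p[1],.2]); R()
```

```text
[0.5047 0.3424 0.1062] [ 1.7999e+02 -1.0000e-02  6.2830e+01] F [ 2.5 -1.5  3.3] M [ 0.1  -0.63 -1.24] gap 0.144 114.57841971656308
[0.5044 0.3425 0.106 ] [-179.99    0.     63.  ] F [0.4 0.2 0.7] M [ 0.08  0.01 -0.  ] gap 0.597 0.0
[0.504  0.3419 0.199 ] [-1.7997e+02  1.0000e-01  6.3000e+01] F [-0.6 -0.2  0.2] M [-0.02  0.04 -0.01] gap 0.597 0.0
```

View pics/b3.png

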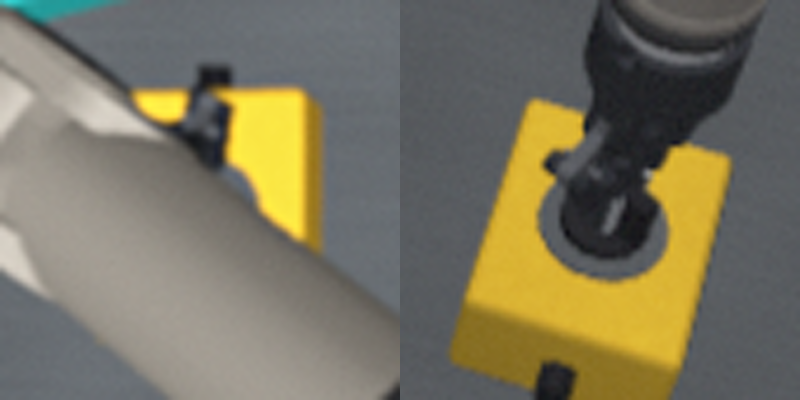

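Run:
```python
from h import *
robot.move_to([.40,.1,.28],[180,0,63])
t=vision.grab_frame("top"); s=vision.grab_frame("scene"); cv2.imwrite("pics/t6.png",t[...,::-1]); cv2.imwrite("pics/s6.png",s[...,::-1])
a=cv2.imread("pics/top0.png");b=cv2.imread("pics/t5.png");c=t[...,::-1]
f=lambda i:i[195:222,200:230].astype(float)
print([np.abs(f(x)-f(y)).mean().round(2) for x,y in((a,b),(a,c),(b,c))])
def dirn(i,c="top"):
    g=cv2.cvtColor(i,cv2.COLOR_BGR2GRAY)[195:222,200:230].astype(float); w=np.clip(60-g,0,None); yy,xx=np.mgrid[195:222,200:230]
    x0,y0=(w*xx).sum()/w.sum(),(w*yy).sum()/w.sum(); C=np.cov(np.stack([xx.ravel(),yy.ravel()]),aweights=w.ravel()); l,v=np.linalg.eigh(C); d=v[:,1]
    return (round(x0,2),round(y0,2)),l.round(1),round(np.degrees(np.arctan2(-d[0],-d[1]))%180,1)
for i in(a,b,c):print(dirn(i))
S=cv2.imread("pics/scene0.png")
z=lambda i,y0,x0:cv2.resize(i[y0:y0+50,x0:x0+50],(400,400),interpolation=cv2.INTER_CUBIC)
cv2.imwrite("pics/b4.png",np.hstack([z(c,183,190),z(s[...,::-1],210,403)]))
print(robot.current_time_s())
```

```text
[np.float64(1.66), np.float64(4.15), np.float64(3.64)]
((np.float64(213.83), np.float64(206.88)), array([13.4, 19.3]), np.float64(36.6))
((np.float64(213.84), np.float64(206.9)), array([13.6, 19.3]), np.float64(35.8))
((np.float64(213.73), np.float64(207.02)), array([13.7, 19.8]), np.float64(64.1))
71.6417
```

View pics/b4.png

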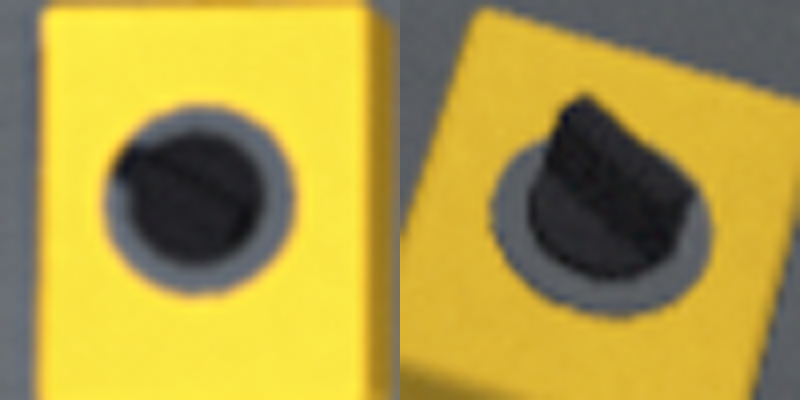

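The bar did follow one click: it is now at yaw ≈62°. The moments during that grip were odd, so I regrip from the earlier arm posture and log more.

```bash
cat >> h.py <<'E'
SC=[.5045,.3425]
def turn(y,v=.06):
    robot.line_to([*SC,.106],[180,0,(y+180)%360-180],v); robot.pause(.1)
    M=robot.current_torque(); print(y,"M",M.round(2),"F",robot.current_contact_force().round(1),"gap",round(robot.current_finger_gap(),3),"f",round(robot.current_gripper_force()),"yaw",robot.current_eef_rot()[2].round(1)); return M[2]
E
python3 - <<'E'
from h import *
robot.move_to([.4,.2,.25],[180,0,30])
y=61
fingers.gripper_to(.6,50); robot.move_to([*SC,.2],[180,0,y]); print(robot.current_joint_positions().round().tolist())
print(robot.line_to([*SC,.106],None,.1,f_stop=10))
fingers.gripper_to(0,50); turn(61)
for y in (66,71,76):
    if abs(turn(y))>.45: break
print(robot.current_time_s())
E
```

```text
[-2.0, 38.0, -57.0, 80.0, 31.0, 80.0, -88.0]
False
61 M [ 1.84  1.01 -0.26] F [ 4.2  0.1 -5.9] gap 0.146 f 94 yaw 61.0
66 M [ 0.23 -1.61  1.55] F [ 3.   3.3 -7. ] gap 0.143 f 105 yaw 65.9
75.7583
```

Run:
```python
from h import *
def samp(n=12):
    A=[]
    for _ in range(n): robot.pause(.03); A.append([*robot.current_torque(),*robot.current_contact_force(),robot.current_gripper_force()])
    A=np.array(A); print("mean",A.mean(0).round(2),"std",A.std(0).round(2))
samp(); fingers.gripper_to(0,25); robot.pause(.2); print(robot.current_finger_gap()); samp()
fingers.gripper_to(0,40); robot.pause(.2); samp()
print(robot.current_time_s())
```

```text
mean [  0.84  -0.56  -0.24   3.88   1.92  -5.02 104.58] std [0.76 0.73 1.08 3.46 2.91 2.17 4.84]
0.14777300237992838
mean [-7.700e-01 -1.800e-01 -9.300e-01  1.290e+00 -4.950e+00 -6.000e-02
  9.848e+01] std [0.55 0.7  0.84 3.31 2.63 3.39 7.63]
mean [-0.19 -1.38  1.05  5.72 -0.51 -2.84 92.3 ] std [0.83 0.57 0.43 2.2  2.16 2.93 3.99]
77.7917
```

Run:
```python
from h import *
def samp(n=10):
    A=[]
    for _ in range(n): robot.pause(.03); A.append([*robot.current_torque(),*robot.current_contact_force(),robot.current_gripper_force()])
    A=np.array(A); print("mean",A.mean(0).round(2),"std",A.std(0).round(2))
fingers.gripper_to(.6); robot.line_to([*SC,.2])
fingers.gripper_to(0,30); print("shut",robot.current_finger_gap()); samp()
fingers.gripper_to(1,40); print("open",robot.current_finger_gap()); samp()
fingers.gripper_to(.6,40)
y=robot.current_eef_rot()[2]; print(y)
robot.line_to([*SC,.112],None,.1,f_stop=10)
fingers.gripper_to(0,40); print(robot.current_finger_gap()); samp()
print(robot.current_time_s())
```

```text
shut -0.0018673153402785029
mean [ 0.01 -0.01 -0.    0.04 -0.01 -0.27  0.  ] std [0.03 0.02 0.03 0.27 0.27 0.62 0.  ]
open 1.0000536069512989
mean [ 0.01  0.01 -0.01  0.03  0.09 -0.26  0.  ] std [0.03 0.03 0.04 0.4  0.38 0.3  0.  ]
65.99741608050851
0.1456700387873432
mean [ 0.43  0.11  1.    0.22  1.31  7.35 81.27] std [0.41 0.53 0.21 2.36 2.09 3.11 2.46]
83.3083
```

The bar follows the hand despite noisy moments, and the stop is known to be at 181°. I turn by position to just past it, release, and check the angle by picture.

```bash
cat >> h.py <<'E'
def dirn():
    i=vision.grab_frame("top"); g=cv2.cvtColor(i,cv2.COLOR_RGB2GRAY)[195:222,200:230].astype(float); w=np.clip(60-g,0,None); yy,xx=np.mgrid[195:222,200:230]
    C=np.cov(np.stack([xx.ravel(),yy.ravel()]),aweights=w.ravel()); l,v=np.linalg.eigh(C); d=v[:,1]
    return l.round(1),round(np.degrees(np.arctan2(-d[0],-d[1]))%180,1)
def away():
    fingers.gripper_to(.6); p=robot.current_tool_pos(); robot.line_to([p[0],p[1],.22]); q=robot.current_joint_positions()
    robot.move_to([.40,.1,.28],[180,0,robot.current_eef_rot()[2]]); print("bar",dirn()); return q
E
python3 - <<'E'
from h import *
for y in [76,86,96,106,116,126,136,146,156,166,176,180,183]:
    if abs(turn(y))>3 or robot.current_finger_gap()<.12: break
robot.pause(.2); away(); print(robot.current_time_s())
E
```

```text
76 M [0.09 0.05 1.79] F [4.2 7.5 2. ] gap 0.142 f 120 yaw 76.0
86 M [-0.41  1.2  -0.02] F [ 0.  -3.9  3.2] gap 0.141 f 107 yaw 85.9
96 M [ 1.23  0.31 -1.2 ] F [ 1.9  3.1 -1.1] gap 0.147 f 111 yaw 95.8
106 M [0.27 0.82 0.48] F [ 7.7  4.  -4.7] gap 0.143 f 108 yaw 105.8
116 M [ 0.49 -1.12  1.77] F [3.9 2.1 2.5] gap 0.146 f 120 yaw 115.9
126 M [-0.75 -0.55 -1.7 ] F [11.1  3.1 -1.2] gap 0.147 f 121 yaw 125.8
136 M [ 0.97 -0.39 -1.56] F [ 3.2  5.5 -6.6] gap 0.146 f 115 yaw 135.9
146 M [2.23 1.02 0.82] F [-0.7  4.9 -3.4] gap 0.144 f 115 yaw 145.9
156 M [ 2.34 -1.7   0.06] F [-0.5  3.7  3.5] gap 0.142 f 105 yaw 155.9
166 M [-0.1  -0.97 -1.22] F [7.5 7.3 2.2] gap 0.146 f 117 yaw 165.8
176 M [ 0.93  1.33 -0.59] F [-4.2  2.3  8.6] gap 0.144 f 109 yaw 175.8
180 M [ 0.77 -0.13 -1.03] F [-5.6  8.2 -5.3] gap 0.136 f 109 yaw 179.8
183 M [ 0.84 -0.29 -1.01] F [-1.8  4.7  0.8] gap 0.147 f 101 yaw -177.3
bar (array([13.8, 18.3]), np.float64(7.4))
91.35
```

The bar reads about yaw 181°, matching the stop. I regrip, confirm the stop with a small 6° press (average moment), then turn clockwise to 91° (third click) and check by picture.

Run:
```python
from h import *
def avg(): 
    A=[]
    for _ in range(12): robot.pause(.03); A.append(robot.current_torque()[2])
    return round(np.mean(A),2)
robot.move_to([.4,.2,.25],[180,0,150]); fingers.gripper_to(.6,60)
robot.move_to([*SC,.2],[180,0,180]); print(robot.current_joint_positions().round().tolist())
print(robot.line_to([*SC,.106],None,.1,f_stop=10)); fingers.gripper_to(0,60)
turn(180); print(avg()); turn(184); print(avg()); turn(187); print("avg at 187",avg(),robot.current_eef_rot()[2])
for y in (176,166,156,146,136,126,116,106,96,90): turn(y)
away(); print(robot.current_time_s())
s=vision.grab_frame("scene");t=vision.grab_frame("top")
cv2.imwrite("pics/end.png",np.vstack([cv2.resize(t[90:310,150:490,::-1],(460,298)),cv2.resize(s[110:335,145:490,::-1],(460,300))]))
```

```text
[2.0, 42.0, -67.0, 79.0, 39.0, 83.0, 26.0]
False
180 M [ 0.95 -0.71  0.21] F [1.1 1.6 2.7] gap 0.148 f 100 yaw -180.0
-0.04
184 M [-0.05 -1.23 -1.43] F [ 1.1 -0.6  7.7] gap 0.149 f 117 yaw -176.3
-1.18
187 M [-2.09 -0.94 -2.1 ] F [ 1.4 -1.5 -6.6] gap 0.146 f 128 yaw -173.3
avg at 187 -2.25 -173.2522604889711
176 M [-0.04  0.77 -0.24] F [-3.8 -0.8  0.2] gap 0.144 f 107 yaw 176.3
166 M [0.02 0.61 0.9 ] F [-2.6  1.4 -1.2] gap 0.148 f 117 yaw 166.2
156 M [ 1.06 -0.3   1.02] F [ 2.   4.  -1.7] gap 0.142 f 110 yaw 156.1
146 M [ 1.78 -0.19 -1.53] F [ 4.   3.5 -4.7] gap 0.146 f 116 yaw 146.2
136 M [ 1.8  -0.34 -0.8 ] F [-0.3  5.9  7.2] gap 0.144 f 114 yaw 136.1
126 M [ 1.81 -0.5   1.43] F [-1.   7.5 -3.9] gap 0.143 f 114 yaw 126.1
116 M [ 1.22 -1.88 -0.46] F [2.8 1.7 1.1] gap 0.146 f 115 yaw 116.1
106 M [-0.24 -2.59 -1.71] F [ 4.8 -1.   1.8] gap 0.147 f 122 yaw 106.1
96 M [ 1.76 -1.68 -0.14] F [1.6 3.7 1.4] gap 0.148 f 109 yaw 96.1
90 M [ 0.15 -1.19  0.91] F [ 4.8  2.8 -1.2] gap 0.144 f 122 yaw 90.1
bar (array([13.5, 20.3]), np.float64(89.8))
103.775
```

View pics/end.png

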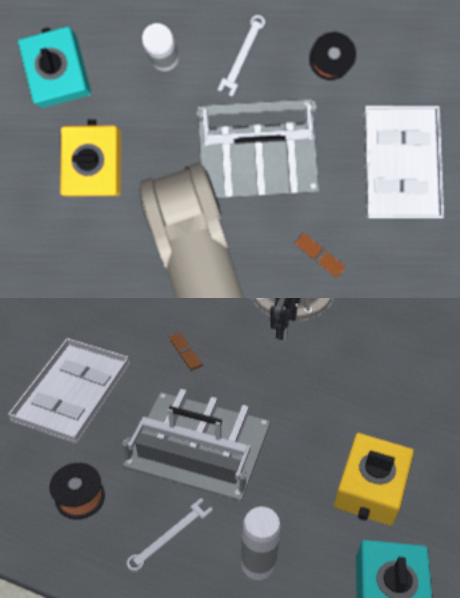

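The stop is confirmed: the moment climbed to -2.3 N m at 187°. The selector bar now reads 89.8°, which is 90° clockwise of the stop, the third click; it shows at (88,160) in the top half. The coupons are in the tray at (402,138) and (402,186), the bar is down, and the bystanders are in place. I hand in the job.

```bash
python3 -c "
from h import *
print(workorder.close_job())"
```

```text
the job is handed in; nothing more can be done
None
```

Handed in at about 104 s, no verdict shown: both coupons are flat in the tray, the clamp bar is down on the empty jig, and the selector is at the third click from its end stop. On the first turn I overran the stop, reaching about 7 N m before the fingers slipped off and with up to 45 N on the tool, so I repeated the turn from the stop.

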